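# Free the seized stopper of a leaning glass column

## Task

The orange-headed stopper has seized in the leaning glass column. Work it loose by twisting it back and forth while drawing it gently out along the column, so that the column itself is not dragged up through its clamp, and then stand the stopper upright on its foot in the blue tray and let go. Leave the beaker, flask, bottle and tip box where they are.

Things in the scene. Friction and masses are not known exactly. Their poses are not given: they have to be found in the camera images.
- stopper: Loose stopper, about 90 g, 75 mm tall. Origin: centre of its flat foot; +z from foot to head. White shank 28 mm across, z 0 to 36 mm; orange flange 40 mm across, z 36 to 41; orange wing z 41 to 75, 32 mm wide along x, 14 mm thick along y. At the start it is fully home in the column: flange on the mouth, foot 36 mm below it, same axes as point column_mouth. It weighs little: only the seal holds it.
- stopper_grip (a point): Where to pinch the wing: in its middle, 65 mm above the foot, axes as the stopper's. Pinch across y (14 mm), tool in line with the stopper's axis: the fingertips then stay clear of the flange, 24 mm below.
- column_mouth (a point): Centre of the open upper end of the column; +z is its axis, up and out of the mouth, leaning 30 degrees from vertical towards the robot's side (the stand's yaw varies by 0.4 rad either way). Glass tube 44 mm across, 160 mm long, with a blue collar round the mouth; the mouth is about 210 mm above the table, its bore 31 mm. The column cannot turn in its clamp.
- column_seal (a point): Middle of the springy rubber seal, 15 mm below the mouth, axes as the mouth's. It grips the shank by dry friction: a straight pull needs 11 to 18 N and drags the column. Turning takes about 0.2 N m; while turning, a small pull draws the stopper out: swings of 20 to 30 degrees to each side, 2 to 3 mm drawn per swing, only while it turns. The seal lets go after about 26 mm, the foot is out after 36 mm.
- column (a joint): How far the column has slid up through its clamp along its own axis, in m: 0 as found (it rests on a stop), at most 0.06. It slips upward at about 7.5 N and stays where it is left; it must never be dragged 10 mm.
- stand: Fixed retort stand. Origin: centre of the underside of its 200 x 130 x 12 mm base plate. The mouth lies 60 mm to its -x side; a vertical rod 12 mm in diameter stands 85 mm to its +x side, 282 mm high; a blue clamp holds the column at its middle; a low glass dish stands under the outlet.
- tray: Fixed blue tray, 150 mm (its x) by 120 mm (its y), walls 5 mm thick and 20 mm high, inner floor 140 x 110 mm and 5 mm above the table. Origin: centre of its underside; on either side of the stand.
- tip_box: Bystander: yellow pipette-tip box, 120 x 85 x 66 mm, loose. Origin: centre of its underside.
- beaker: Bystander: glass beaker, 66 mm in diameter, 80 mm high, loose. Origin: centre of its underside.
- flask: Bystander: green conical glass flask, 80 mm in diameter at the foot, 120 mm high, loose. Origin: centre of its underside.
- reagent: Bystander: amber reagent bottle with a blue cap, 66 mm in diameter, 150 mm high, loose. Origin: centre of its underside.
Things that resemble listed ones, but are neither listed nor needed, are in the scene too. Of the things shaped like the tray, the blue one is meant.

How it is judged:
On the way, in this order (a step that is already met when the one before it is completed fails the run):
1. the stopper is twisted at least 9 degrees out of line while its foot is still 10 mm or more inside the column (angle between the x axis of stopper and the x axis of column_mouth, either way round above 0.16 rad and z of stopper in the frame of column_mouth below -0.01 m), for 0.02 s.
2. it is twisted back to within 6 degrees of the middle while its foot is still 10 mm or more inside the column (angle between the x axis of stopper and the x axis of column_mouth, either way round below 0.1 rad and z of stopper in the frame of column_mouth below -0.01 m), for 0.02 s.
3. the stopper is out of the column (distance between stopper and column_mouth above 0.05 m), for 0.1 s.
At the end, for the whole second after the job is handed in: The stopper stands at rest on its foot on the floor of the tray (foot centre within 60 mm and 45 mm of the tray's centre along its length and width, leaning less than 7 degrees), and the column has slid less than 10 mm up its clamp (x of stopper in the frame of tray between -0.06 and 0.06 m and y of stopper in the frame of tray between -0.045 and 0.045 m and z of stopper in the frame of tray between 0 and 0.01 m and angle between stopper's own z axis and vertical below 0.12 rad and linear speed of stopper below 0.02 m/s and value of joint column below 0.01 m); the robot touches nothing.
It fails at once if the column is dragged 10 mm or more up through its clamp (value of joint column above 0.01 m).
It fails at once if the tip box is moved more than 30 mm or tipped over (distance of tip_box from where it was at the start of the episode above 0.03 m or angle between tip_box's own z axis and vertical above 0.5 rad).
It fails at once if the beaker is moved more than 30 mm or tipped over (distance of beaker from where it was at the start of the episode above 0.03 m or angle between beaker's own z axis and vertical above 0.5 rad).
It fails at once if the flask is moved more than 30 mm or tipped over (distance of flask from where it was at the start of the episode above 0.03 m or angle between flask's own z axis and vertical above 0.5 rad).
It fails at once if the reagent bottle is moved more than 30 mm or tipped over (distance of reagent from where it was at the start of the episode above 0.03 m or angle between reagent's own z axis and vertical above 0.5 rad).
It also fails if it takes over 59 s, if anything falls off the work surface, if the arm or the gripper's body presses on something with over 40 N, if the wrist force passes 120 N, or if a joint passes its speed limit or range.

## Robot

A 6-joint arm with a two-finger parallel gripper is mounted at the origin on the work surface. World frame = base frame: x ahead of the robot, y to its left, z up, the work surface at z = 0. Lengths are in m, angles in rad, forces in N, time in s.
With the tool pointing down it reaches from about 0.275 to 0.875 m from the base axis. Payload 12.5 kg.
Tool frame: the origin (TCP) lies at the very end of the fingers, on their centre line; the grasp point (between the pads) lies 19 mm behind it; z points along the fingers, y is the line along which they close (so a half turn about z gives the same grasp; the last joint's range is limited). The gripper opens to 85 mm and grips with 20 to 120 N. Pads are 22 mm wide; open, the fingers measure 114 mm over their backs; the gripper's body (76 mm by 85 mm) begins 54 mm behind the grasp point. The pads swing forward as they close: fully open they stand 13 mm farther back than shut.
Start: joints at [1.203, 0.351, 1.652, -0, 1.139, -0.085], TCP at [0.153, 0.528, 0.231] pointing down, gripper open.
Joint ranges: [-2.75, 2.75], [-0.79, 2.1], [0.01, 2.65], [-1.57, 4.71], [0.07, 3.14], [-2.87, 2.87]. Speed limits (rad/s): [2.22, 2.22, 2.79, 3.14, 3.14, 3.14].

## Interface

Orientations are given as a 3x3 rotation matrix whose columns are the frame's x, y, z axes.
In Python, from bench import manip gives the robot as it stands. Calls block until the motion is done:
- manip.move_ptp(position, orientation): joint-space move of the TCP to a pose.
- manip.move_l(position, attitude=None, max_speed=0.15): straight line of the TCP; attitude=None keeps the orientation; max_speed is the mean speed in m/s.
- manip.move_j(angles): joint-space move.
- manip.set_gripper(opening, effort=None): opening from 0.0 (shut) to 1.0 (fully open); effort is the grip in N (None keeps the last); returns when the fingers have stopped.
- manip.dwell(seconds).
- manip.inverse_kinematics(position, orientation): joint angles nearest the present ones, or None.
- manip.grab_frame(name): name is "scene" or "top"; returns (picture, depth): 384x512x3 uint8, red, green, blue; 384x512 float32, m along the optical axis (not along the pixel's ray), 0 where there is no reading.
- manip.get_calibration(name): a dict with "camera_matrix" (3x3 intrinsics, pixels), "k1" (the pictures are not rectified: a ray, as slopes to the right and down, at radius r is drawn at 1 + k1 r^2 times it, then the intrinsics apply), "R" (3x3) and "t" (3): a world point X has camera coordinates R X + t. Camera axes: x right, y down, z forward; pixel columns grow to the right and rows downward; lengths in m; the calibration is good to about 2 mm. A picture is of the moment at which its call begins. get_calibration takes no time and is no camera call.
A pose or a line that the arm cannot do raises manip.Unreachable and nothing moves.
- manip.sign_off(): hands the job in; it is judged then, once.
Trained networks look in the newest picture that a camera, given by its name, has taken for a name from the list of things; names that differ only in an ending like _2 or _b are one class to them, and where a whole thing is asked for, a point or a joint stands for the part that bears it (a point fixed in the world has none). Each returns a list of dicts, best first, with "confidence" (0 to 1); they miss things now and then, are a little off and sometimes report something else, mostly with a low value. They report only what shows in the picture. A call takes as long as a camera call. They do not tell look-alikes from the thing itself.
- manip.look_for(camera, name): "at" ([x, y, z] in m, in world coordinates, good to about 4 mm: the middle of the surface that is visible of it).
Readings, each from a call of its own:
- manip.current_time(): time.
- manip.current_qpos(): joint angles.
- manip.current_joint_vel(): joint speeds.
- manip.current_joint_torque(): joint torques, N m.
- manip.current_ee_pos(): TCP position.
- manip.current_tcp_rot(): TCP orientation.
- manip.current_force(): force on the tool from outside, world axes, zero at the start.
- manip.current_ft_torque(): the same for the moment, N m.
- manip.current_grip_width(): opening from 0.0 (shut) to 1.0 (fully open).
- manip.current_grip_force(): force on a finger pad.
Only numpy, scipy, OpenCV 4.12 (cv2) and the standard library are available. Lean on these libraries where they do the work, as an engineer would, in place of code of your own. Each camera call takes 0.05 s, during which the arm holds its last target. There are 200 camera calls.

## Working session

There is one attempt and no reset: what is moved stays moved. The work goes in short steps, each a Python script; the robot and the scene stay as the last script left them, time stands still between calls to the robot, and variables do not carry over. Pictures are saved under pics/ and viewed, at most 10 in all, crops included, and the job is handed in when it is done.

```bash
mkdir -p pics; cat > h.py <<'E'
import numpy as np, cv2
from bench import manip
def snap(cam, fn=None):
    im, d = manip.grab_frame(cam)
    if fn: cv2.imwrite(fn, im[:,:,::-1])
    return im, d
def cloud(cam, d):
    c=manip.get_calibration(cam); K=np.array(c["camera_matrix"]); h,w=d.shape
    uv=np.stack(np.meshgrid(np.arange(w),np.arange(h)),-1).reshape(-1,1,2).astype(np.float64)
    n=cv2.undistortPoints(uv,K,np.array([c["k1"],0,0,0,0.])).reshape(h,w,2)
    P=np.dstack([n*d[...,None],d]); R=np.array(c["R"]); t=np.array(c["t"])
    X=(P-t)@R; X[d<=0]=np.nan
    return X
def project(cam, X):
    c=manip.get_calibration(cam)
    p,_=cv2.projectPoints(np.atleast_2d(X).astype(float),cv2.Rodrigues(np.array(c["R"]))[0],np.array(c["t"],float),np.array(c["camera_matrix"]),np.array([c["k1"],0,0,0,0.]))
    return p.reshape(-1,2)
E
python3 - <<'E'
from h import *
np.set_printoptions(precision=3,suppress=True)
ims=[]
for c in ("scene","top"):
    im,d=snap(c); ims.append(im); np.savez(f"{c}.npz",im=im,d=d)
    for n in ("stopper","tray","stand","column","tip_box","beaker","flask","reagent"):
        print(c,n,[(np.array(r["at"]).round(3).tolist(),round(r["confidence"],2),project(c,r["at"]).round().tolist()) for r in manip.look_for(c,n)])
cv2.imwrite("pics/a.png",cv2.resize(ims[0],(800,600))[:,:,::-1]);cv2.imwrite("pics/b.png",cv2.resize(ims[1],(800,600))[:,:,::-1])
E
```

```text
scene stopper []
scene tray [([0.317, 0.155, 0.006], 0.95, [[338.0, 211.0]]), ([0.432, -0.307, 0.001], 0.94, [[191.0, 214.0]]), ([0.279, -0.551, 0.008], 0.71, [[139.0, 166.0]]), ([0.203, -0.294, 0.01], 0.59, [[215.0, 162.0]]), ([0.676, 0.01, 0.016], 0.37, [[272.0, 302.0]])]
scene stand [([0.673, 0.006, 0.011], 0.65, [[270.0, 301.0]])]
scene column [([0.636, 0.014, 0.172], 0.84, [[278.0, 262.0]])]
scene tip_box [([0.468, 0.335, 0.054], 0.9, [[397.0, 254.0]])]
scene beaker [([0.413, 0.006, 0.059], 0.69, [[288.0, 217.0]])]
scene flask [([0.626, 0.279, 0.051], 0.61, [[374.0, 301.0]])]
scene reagent [([0.642, -0.333, 0.091], 0.86, [[154.0, 253.0]])]
top stopper [([0.584, 0.017, 0.226], 0.74, [[213.0, 144.0]])]
top tray [([0.282, -0.547, 0.003], 0.96, [[383.0, 244.0]]), ([0.426, -0.3, 0.002], 0.92, [[311.0, 203.0]]), ([0.197, -0.289, 0.011], 0.88, [[309.0, 271.0]]), ([0.315, 0.154, 0.006], 0.78, [[177.0, 237.0]])]
top stand [([0.647, -0.01, 0.014], 0.84, [[226.0, 139.0]])]
top column [([0.628, 0.002, 0.179], 0.62, [[219.0, 133.0]])]
top tip_box [([0.447, 0.332, 0.054], 0.78, [[121.0, 197.0]])]
top beaker [([0.438, 0.008, 0.015], 0.88, [[220.0, 200.0]])]
top flask [([0.601, 0.272, 0.049], 0.7, [[141.0, 151.0]]), ([0.438, 0.01, 0.016], 0.49, [[220.0, 200.0]])]
top reagent [([0.607, -0.332, 0.102], 0.92, [[324.0, 145.0]])]
```

View pics/a.png

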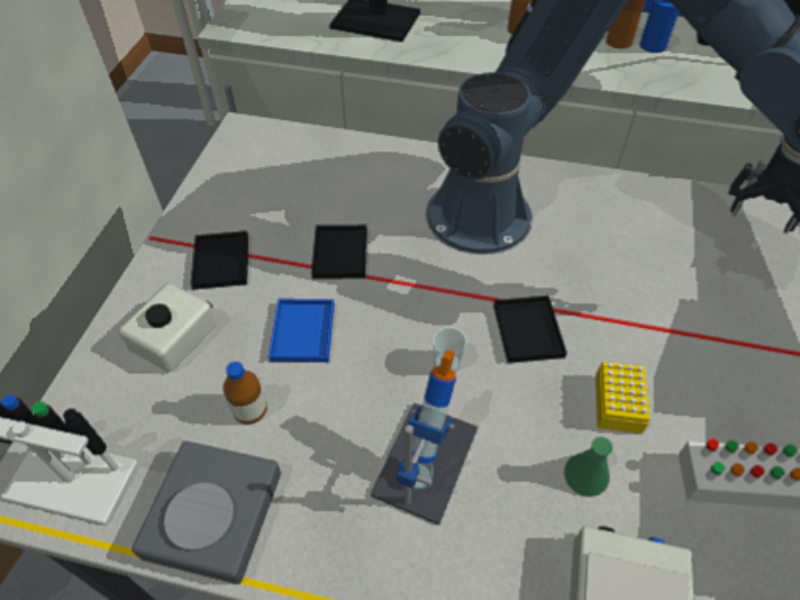

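View pics/b.png

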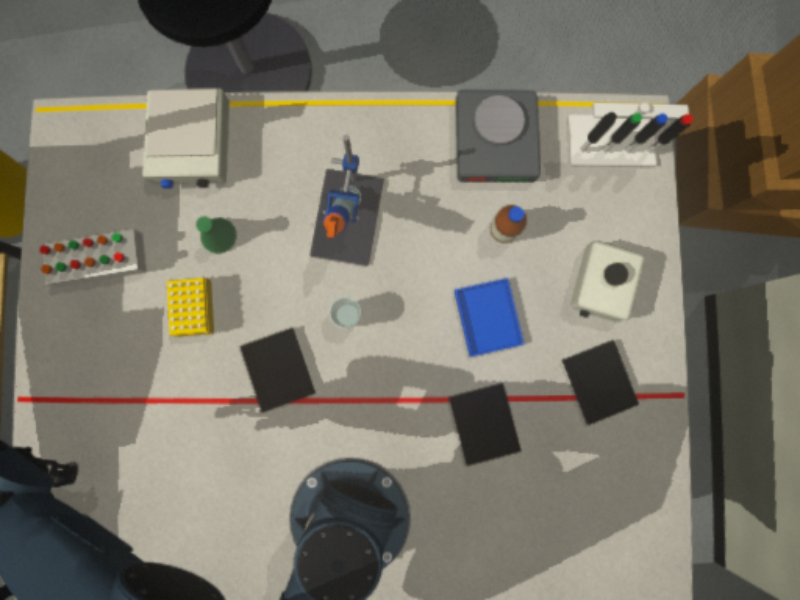

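The pictures show one orange-headed stopper, in the leaning column (scene ≈(448,362), top ≈(333,225) in the 800-px views). There are four tray shapes: blue at top (489,317), black at (278,368), (485,423) and (600,382). The blue one at about world (0.43,-0.30) fits the description. Next I'll fit the poses and make one enlarged crop to confirm.

```bash
python3 - <<'E'
from h import *
np.set_printoptions(precision=4,suppress=True)
S={}
for c in ("scene","top"):
    z=np.load(c+".npz"); im,d=z["im"],z["d"]; X=cloud(c,d)
    hsv=cv2.cvtColor(im,cv2.COLOR_RGB2HSV); H,Sa,V=[hsv[...,i].astype(int) for i in range(3)]
    near=lambda p,r: np.hypot(X[...,0]-p[0],X[...,1]-p[1])<r
    org=(H<16)&(Sa>130)&(V>90)&near((.6,.02),.12)&(X[...,2]>.15)
    col=(H>100)&(H<125)&(Sa>120)&near((.6,.02),.12)&(X[...,2]>.16)
    tr=(H>100)&(H<125)&(Sa>120)&near((.43,-.3),.14)&(X[...,2]<.05)
    pl=near((.66,-.0),.16)&(X[...,2]>.006)&(X[...,2]<.018)&(V<110)&(Sa<80)
    print(c,"n",org.sum(),col.sum(),tr.sum(),pl.sum())
    print(" org mean",X[org].mean(0)," top pts",X[org][np.argsort(-X[org][:,2])[:5]])
    for nm,m,h in(("tray",tr,.01),("plate",pl,.012)):
        p=X[m][:,:2]; r=cv2.minAreaRect((p*1000).astype(np.float32)); print(" ",nm,r,"medz",np.median(X[m][:,2]), cv2.boxPoints(r).round(1).tolist())
    S[c]=(X[org],X[col]); 
    np.savez(c+"_p.npz",org=X[org],col=X[col],plate=X[pl],tray=X[tr])
a=np.load("scene.npz")["im"][205:335,210:340]; b=np.load("top.npz")["im"][75:185,160:270]
t=np.load("top.npz")["im"][165:275,260:370]
cv2.imwrite("pics/c.png",np.hstack([cv2.resize(x,(266,400),interpolation=cv2.INTER_CUBIC) if 0 else cv2.resize(x,(266,266),interpolation=cv2.INTER_CUBIC) for x in(a,b,t)])[:,:,::-1])
E
```

```text
scene n 166 275 1497 1820
 org mean [0.5893 0.0189 0.2319]  top pts [[0.587  0.018  0.2535]
 [0.5837 0.0174 0.2529]
 [0.5806 0.0169 0.2527]
 [0.5857 0.0203 0.2524]
 [0.5806 0.0144 0.2518]]
  tray ((426.2735290527344, -301.7366943359375), (152.7351837158203, 120.0661849975586), 12.148178100585938) medz 0.008120600584488267 [[339.0, -259.1000061035156], [364.20001220703125, -376.5], [513.5999755859375, -344.3999938964844], [488.29998779296875, -227.0]]
  plate ((651.1195678710938, 4.568656921386719), (131.57557678222656, 198.14996337890625), 79.89453125) medz 0.013718420190521715 [[542.0, -42.79999923706055], [737.0999755859375, -77.5999984741211], [760.2000122070312, 52.0], [565.0999755859375, 86.69999694824219]]
top n 146 35 1518 1457
 org mean [0.5837 0.0149 0.2294]  top pts [[0.5825 0.0215 0.2553]
 [0.583  0.0188 0.253 ]
 [0.5829 0.0103 0.2529]
 [0.5803 0.0104 0.2519]
 [0.5833 0.0161 0.2514]]
  tray ((426.0977783203125, -305.083984375), (147.8218231201172, 122.72679901123047), 12.867905616760254) medz 0.006350463892095247 [[340.3999938964844, -261.70001220703125], [367.70001220703125, -381.3999938964844], [511.79998779296875, -348.3999938964844], [484.5, -228.8000030517578]]
  plate ((649.710205078125, 3.079925537109375), (129.9767303466797, 199.504150390625), 79.88522338867188) medz 0.012220328429300117 [[540.0999755859375, -43.400001525878906], [736.5, -78.4000015258789], [759.2999877929688, 49.5], [562.9000244140625, 84.5999984741211]]
```

View pics/c.png

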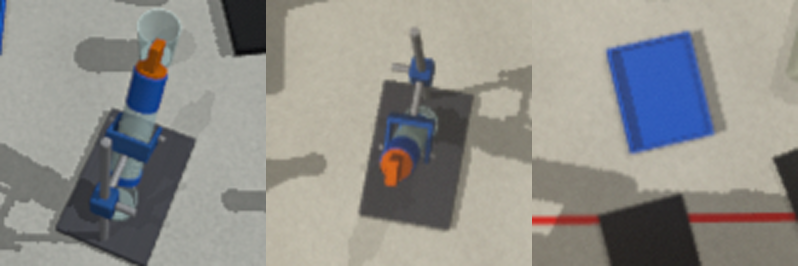

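The crop confirms the orange wing is in the leaning column, with its broad side in the lean plane, and the blue tray at right. Next I'll refine the pose with a model fit and check reachability.

```bash
python3 - <<'E'
from h import *
from scipy.optimize import least_squares
from scipy.spatial.transform import Rotation as Ro
np.set_printoptions(precision=4,suppress=True)
def frame(yaw,tilt,spin): return (Ro.from_euler("ZYZ",[yaw,-tilt,spin])).as_matrix()
def sdf(P):
    q=np.abs(P-[0,0,.022])-[.016,.007,.017]
    a=np.linalg.norm(np.maximum(q,0),axis=1)+np.minimum(q.max(1),0)
    c=np.stack([np.hypot(P[:,0],P[:,1])-.020,np.abs(P[:,2]-.0025)-.0025],1)
    b=np.linalg.norm(np.maximum(c,0),axis=1)+np.minimum(c.max(1),0)
    return np.minimum(a,b)
D=[np.load(c+"_p.npz")["org"] for c in("scene","top")]
def fit(pts,full):
    def res(v):
        R=frame(v[3],v[4] if full else np.pi/6,v[5] if full else 0)
        return np.r_[sdf((pts-v[:3])@R)/.001, (v[3]+.176)/.03, (v[4]-np.pi/6)/.03, v[5]/.05]
    return least_squares(res,[.591,.014,.21,-.176,np.pi/6,0],loss="soft_l1",x_scale=[.01]*3+[.1]*3)
for n,p in(("scene",D[0]),("top",D[1]),("both",np.vstack(D))):
    for full in(0,1):
        r=fit(p,full); print(n,full,r.x,r.cost/len(p))
v=r.x; R=frame(-.176,np.pi/6,0)
for s in(1,-1):
  for tw in(-28,0,28):
    T=R@Ro.from_euler("z",tw,degrees=True).as_matrix()
    A=np.stack([s*T[:,0],-s*T[:,1],-T[:,2]],1)
    for up in(.01,.1): print(s,tw,up,manip.inverse_kinematics(v[:3]+R[:,2]*up,A))
E
```

```text
scene 0 [ 0.5905  0.0158  0.2121 -0.1844  0.5236  0.    ] 0.36504489193086964
scene 1 [ 0.5909  0.0159  0.2122 -0.1765  0.5492 -0.0189] 0.35442463210607966
top 0 [ 0.59    0.0145  0.211  -0.2028  0.5236  0.    ] 0.648104493931663
top 1 [ 0.5896  0.0144  0.211  -0.2219  0.5063  0.0259] 0.6409743947262052
both 0 [ 0.5903  0.0153  0.2119 -0.1996  0.5236  0.    ] 0.5326621991801723
both 1 [ 0.5907  0.0153  0.2121 -0.1936  0.5514 -0.0162] 0.5240895909461128
1 -28 0.01 [-0.0157  0.2424  1.9306 -0.1818  0.4571  2.3621]
1 -28 0.1 [ 0.0018  0.059   1.9353 -0.1494  0.6359  2.3344]
1 0 0.01 [-0.0157  0.2424  1.9306 -0.1818  0.4571  1.8734]
1 0 0.1 [ 0.0018  0.059   1.9353 -0.1494  0.6359  1.8457]
1 28 0.01 [-0.0157  0.2424  1.9306 -0.1818  0.4571  1.3848]
1 28 0.1 [ 0.0018  0.059   1.9353 -0.1494  0.6359  1.357 ]
-1 -28 0.01 [-0.0157  0.2424  1.9306 -0.1818  0.4571 -0.7795]
-1 -28 0.1 [ 0.0018  0.059   1.9353 -0.1494  0.6359 -0.8072]
-1 0 0.01 [-0.0157  0.2424  1.9306 -0.1818  0.4571 -1.2681]
-1 0 0.1 [ 0.0018  0.059   1.9353 -0.1494  0.6359 -1.2959]
-1 28 0.01 [-0.0157  0.2424  1.9306 -0.1818  0.4571 -1.7568]
-1 28 0.1 [ 0.0018  0.059   1.9353 -0.1494  0.6359 -1.7846]
```

```bash
cat >> h.py <<'E'
from scipy.spatial.transform import Rotation as Ro
M=np.array([.5903,.0153,.2119]); R=Ro.from_euler("ZYZ",[-.185,-np.pi/6,0]).as_matrix(); AX=R[:,2]
def att(tw=0):
    T=R@Ro.from_euler("z",tw,degrees=True).as_matrix(); return np.stack([-T[:,0],T[:,1],-T[:,2]],1)
def st(m=""):
    f=np.array(manip.current_force()); t=np.array(manip.current_ft_torque())
    e=(np.array(manip.current_ee_pos())-M)@R
    print(m,"t%.1f"%manip.current_time(),"F(col)",(f@R).round(1),"T(col)",(t@R).round(2),"tcp(col)mm",(e*1e3).round(1),"g%.3f %.0f"%(manip.current_grip_width(),manip.current_grip_force()))
E
python3 - <<'E'
from h import *
manip.move_l([.153,.528,.34],max_speed=.25)
manip.move_ptp(M+AX*.13,att()); st("pre")
manip.set_gripper(.6)
manip.move_l(M+AX*.0105,max_speed=.08); st("at")
manip.set_gripper(.0,effort=50); st("gripped")
snap("scene","pics/d0.png")
im=cv2.imread("pics/d0.png")[150:340,180:400]; cv2.imwrite("pics/d.png",cv2.resize(im,(770,665*600//665),interpolation=cv2.INTER_CUBIC))
E
```

```text
pre t3.7 F(col) [-1.6  0.9  0.5] T(col) [-0.    0.17  0.01] tcp(col)mm [ -0.    0.6 130. ] g1.002 0
at t5.8 F(col) [ 1.3 -0.2  0.1] T(col) [-0.02  0.21 -0.02] tcp(col)mm [ 0.3  0.1 10.9] g0.604 0
gripped t6.2 F(col) [-0.5  1.4  4.9] T(col) [ 0.22  0.45 -0.04] tcp(col)mm [ 0.1  0.1 10.7] g0.152 49
```

View pics/d.png

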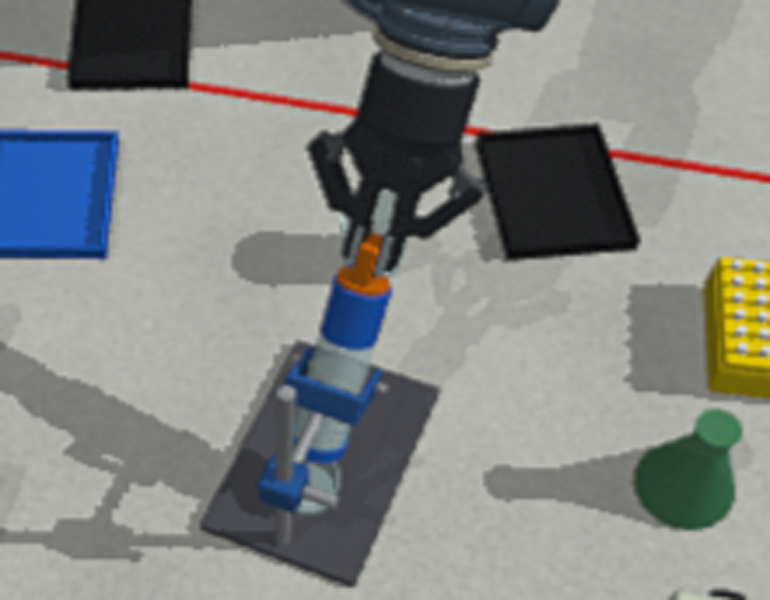

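Fingers straddle the wing at (370,260), clear of the flange. The grip force is good, so I'll start with gentle twisting swings.

```bash
python3 - <<'E'
from h import *
up=.0105
for tw,du in((25,.001),(-25,.0022),(25,.0022),(-25,.0022)):
    up+=du; t0=manip.current_time()
    manip.move_l(M+AX*up,att(tw),max_speed=du/(1.2 if abs(du)>.0015 else .7)); st("%d up%.1f dt%.2f"%(tw,up*1e3,manip.current_time()-t0))
E
```

```text
25 up11.5 dt0.58 t6.8 F(col) [ 0.6 -0.4 -4.4] T(col) [0.04 0.22 0.06] tcp(col)mm [-0.2 -0.1 11.2] g0.156 49
-25 up13.7 dt1.02 t7.8 F(col) [ 0.   1.1 -1.6] T(col) [ 0.29  0.23 -0.02] tcp(col)mm [-0.   0.  13.7] g0.152 49
25 up15.9 dt1.03 t8.9 F(col) [-0.5  0.8 -2.7] T(col) [0.09 0.33 0.06] tcp(col)mm [-0.  -0.  15.9] g0.151 49
-25 up18.1 dt1.03 t9.9 F(col) [ 0.9  1.4 -1.4] T(col) [ 0.21  0.31 -0.05] tcp(col)mm [ 0.1  0.  18.1] g0.155 49
```

```bash
python3 - <<'E'
from h import *
up=.0181; tw=25
for i in range(4):
    up+=.0023
    manip.move_l(M+AX*up,att(tw),max_speed=.0023/1.2); st("%d up%.1f"%(tw,up*1e3)); tw=-tw
im,d=snap("scene","pics/e0.png")
im=cv2.imread("pics/e0.png")[190:290,230:350]; cv2.imwrite("pics/e.png",cv2.resize(im,(720,600),interpolation=cv2.INTER_CUBIC))
E
```

```text
25 up20.4 t10.9 F(col) [ 0.8  0.8 -2.7] T(col) [0.16 0.36 0.07] tcp(col)mm [-0.1 -0.  20.4] g0.155 49
-25 up22.7 t11.9 F(col) [ 0.1  1.9 -2.3] T(col) [ 0.25  0.31 -0.02] tcp(col)mm [ 0.1  0.  22.7] g0.155 49
25 up25.0 t13.0 F(col) [ 0.8  0.8 -1.3] T(col) [0.06 0.26 0.02] tcp(col)mm [-0.  -0.1 25. ] g0.154 49
-25 up27.3 t14.0 F(col) [-0.9  3.   0.6] T(col) [ 0.5   0.3  -0.05] tcp(col)mm [ 0.1  0.1 27.4] g0.154 49
```

View pics/e.png

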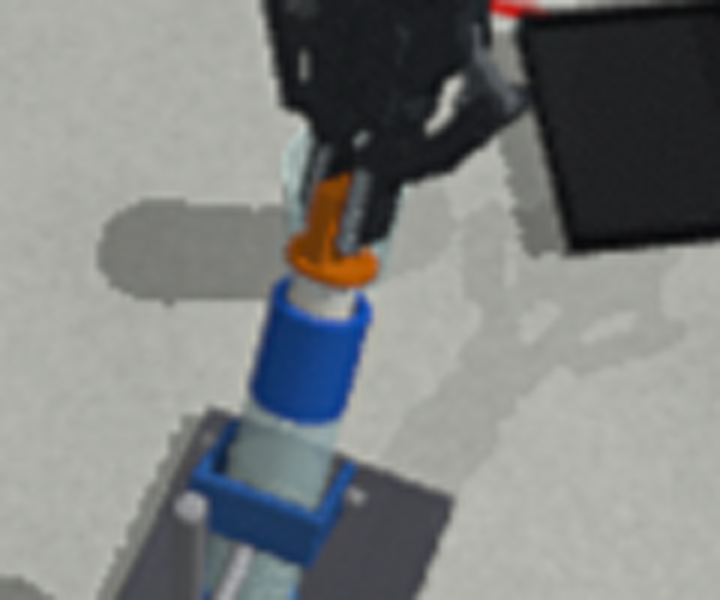

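The white shank shows between the flange (335,265) and the collar (325,300), so the stopper is drawing out while the column stays put. I'll continue until it's out.

```bash
python3 - <<'E'
from h import *
up=.0273; tw=25
for i in range(7):
    up+=.0024
    manip.move_l(M+AX*up,att(tw),max_speed=.0024/1.2); st("%d up%.1f"%(tw,up*1e3)); tw=-tw
up+=.0012; manip.move_l(M+AX*up,att(0),max_speed=.002); st("mid")
manip.move_l(M+AX*.056,max_speed=.02); st("out")
manip.move_l(M+AX*.12,max_speed=.06); st("clear")
im,d=snap("scene","pics/f0.png")
im=cv2.imread("pics/f0.png")[150:300,210:390]; cv2.imwrite("pics/f.png",cv2.resize(im,(720,600),interpolation=cv2.INTER_CUBIC))
E
```

```text
25 up29.7 t15.1 F(col) [-0.  -0.3 -1.7] T(col) [-0.01  0.42  0.04] tcp(col)mm [-0.2 -0.1 29.6] g0.152 49
-25 up32.1 t16.1 F(col) [-0.3  0.5 -0.5] T(col) [ 0.14  0.3  -0.03] tcp(col)mm [ 0.1  0.  32.1] g0.158 49
25 up34.5 t17.1 F(col) [ 0.5  0.2 -2. ] T(col) [-0.03  0.3   0.03] tcp(col)mm [-0.1 -0.1 34.5] g0.157 49
-25 up36.9 t18.1 F(col) [ 0.9  0.9 -1.1] T(col) [ 0.13  0.29 -0.01] tcp(col)mm [ 0.   0.1 36.9] g0.149 49
25 up39.3 t19.2 F(col) [-0.4  0.3 -1.5] T(col) [-0.02  0.33  0.02] tcp(col)mm [ 0.  -0.1 39.3] g0.154 49
-25 up41.7 t20.2 F(col) [ 0.1 -0.4 -0.8] T(col) [-0.02  0.31 -0.  ] tcp(col)mm [-0.  -0.  41.7] g0.153 49
25 up44.1 t21.2 F(col) [ 0.5  1.1 -0.5] T(col) [ 0.01  0.31 -0.  ] tcp(col)mm [-0.   0.  44.1] g0.153 49
mid t21.8 F(col) [-0.3 -0.1 -0.1] T(col) [0.01 0.36 0.04] tcp(col)mm [-0.   0.  45.3] g0.155 49
out t22.5 F(col) [-0.6  0.4 -1.3] T(col) [-0.04  0.39  0.07] tcp(col)mm [-0.  0. 56.] g0.149 49
clear t23.7 F(col) [-0.3 -0.5 -0.9] T(col) [0.02 0.33 0.01] tcp(col)mm [ -0.2  -0.  119.6] g0.150 49
```

View pics/f.png

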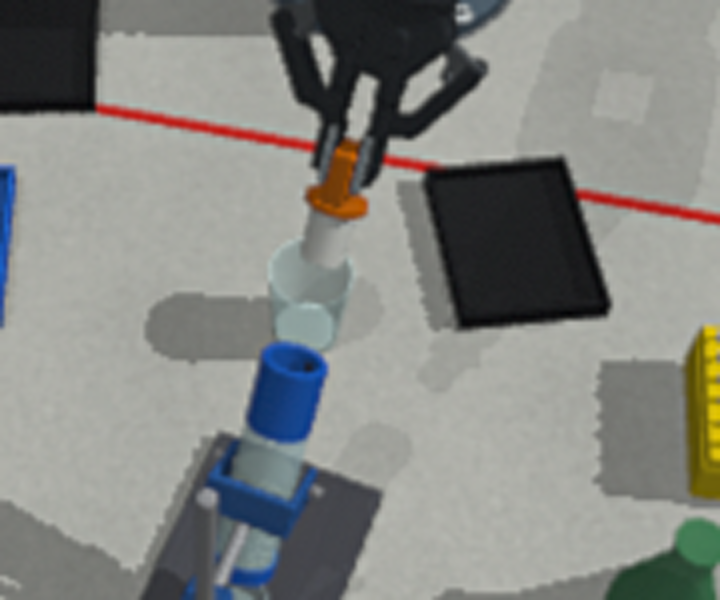

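The stopper is out and held straight at (340,195). The empty mouth at (295,360) looks unmoved. Now I'll carry it to the blue tray, upright.

```bash
python3 - <<'E'
from h import *
T=np.array([.426,-.3035]); a=-.5; c,s=np.cos(a),np.sin(a)
A=np.array([[-c,-s,0],[-s,c,0],[0,0,-1.]])
p=np.array(manip.current_ee_pos()); p[2]=.37; manip.move_l(p,max_speed=.1)
print(manip.inverse_kinematics([*T,.2],A))
manip.move_ptp([*T,.2],A); st("above")
manip.move_l([*T,.075],max_speed=.08); st("low")
im,d=snap("scene","pics/g0.png"); X=cloud("scene",d)
hsv=cv2.cvtColor(im,cv2.COLOR_RGB2HSV).astype(int)
print("tcp",manip.current_ee_pos())
im=cv2.imread("pics/g0.png")[120:270,110:290]; cv2.imwrite("pics/g.png",cv2.resize(im,(720,600),interpolation=cv2.INTER_CUBIC))
E
```

```text
[-7.08045154e-01  3.38284166e-01  1.75425950e+00 -4.44089210e-16
  1.04904899e+00 -1.77884148e+00]
above t25.9 F(col) [-0.3  0.2 -1.3] T(col) [ 0.01 -0.   -0.05] tcp(col)mm [ -94.4 -342.9   41.3] g0.155 49
low t27.6 F(col) [-0.5  0.9 -0.5] T(col) [-0.01 -0.01  0.04] tcp(col)mm [-157.1 -343.7  -66.9] g0.151 49
tcp [ 0.42617046 -0.30365771  0.07538845]
```

View pics/g.png

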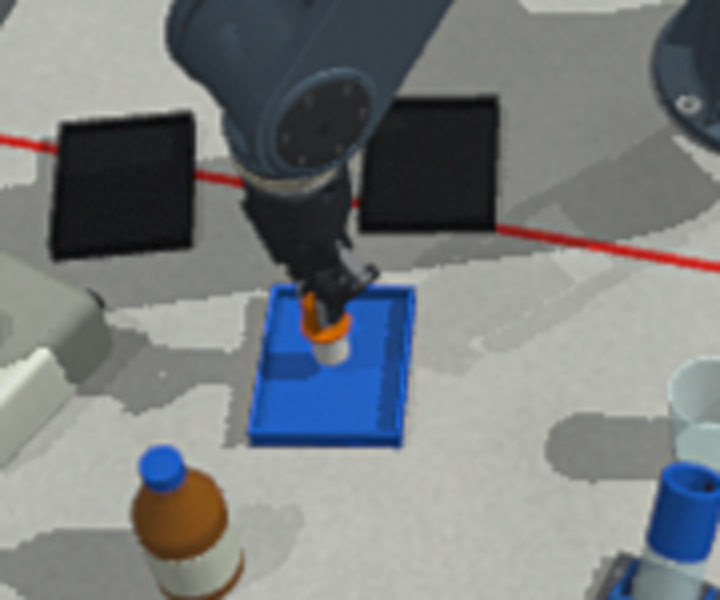

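The stopper hangs upright over the blue tray, with its foot at (333,358) near the tray centre. I'll lower it until it touches, then release.

```bash
python3 - <<'E'
from h import *
p=np.array(manip.current_ee_pos()); p[:2]=[.426,-.3035]
p[2]=.056; manip.move_l(p,max_speed=.04); f0=np.array(manip.current_force())[2]
while p[2]>.044:
    p[2]-=.001; manip.move_l(p,max_speed=.01); f=manip.current_force()[2]-f0
    if f>4: break
print("contact z",p[2],f)
manip.set_gripper(.15,effort=20); st()
manip.set_gripper(.5); st("open")
p[2]+=.10; manip.move_l(p,max_speed=.06)
p[2]+=.1; manip.move_l(p,max_speed=.2)
p[:2]=[.30,-.10]; manip.move_l(p,max_speed=.2); manip.dwell(.3)
im,d=snap("scene","pics/i0.png"); X=cloud("scene",d)
im2,d2=snap("top"); X2=cloud("top",d2)
for c,I,Y in(("scene",im,X),("top",im2,X2)):
    h=cv2.cvtColor(I,cv2.COLOR_RGB2HSV).astype(int)
    m=(h[...,0]<16)&(h[...,1]>130)&(h[...,2]>90)&(np.hypot(Y[...,0]-.426,Y[...,1]+.3035)<.08)
    print(c,m.sum(),np.nanmean(Y[m],0).round(3),np.nanmax(Y[m],0).round(3))
print([r["at"] for r in manip.look_for("top","column")],manip.current_time())
cv2.imwrite("pics/i.png",cv2.resize(cv2.imread("pics/i0.png")[140:310,100:340],(800,567),interpolation=cv2.INTER_CUBIC))
E
```

```text
contact z 0.054 5.4496482035425515
 t29.0 F(col) [ 1.2 -0.   5.1] T(col) [ 0.14  0.09 -0.1 ] tcp(col)mm [-167.5 -343.7  -85.1] g0.151 50
open t29.4 F(col) [ 0.1  1.1 -0.1] T(col) [-0.01  0.04 -0.02] tcp(col)mm [-168.1 -343.6  -85.4] g0.502 0
scene 127 [ 0.431 -0.298  0.063] [ 0.446 -0.284  0.088]
top 96 [ 0.425 -0.302  0.063] [ 0.442 -0.287  0.088]
[[0.6108, 0.0117, 0.1918], [0.4235, -0.3015, 0.0007]] 33.6333
```

View pics/i.png

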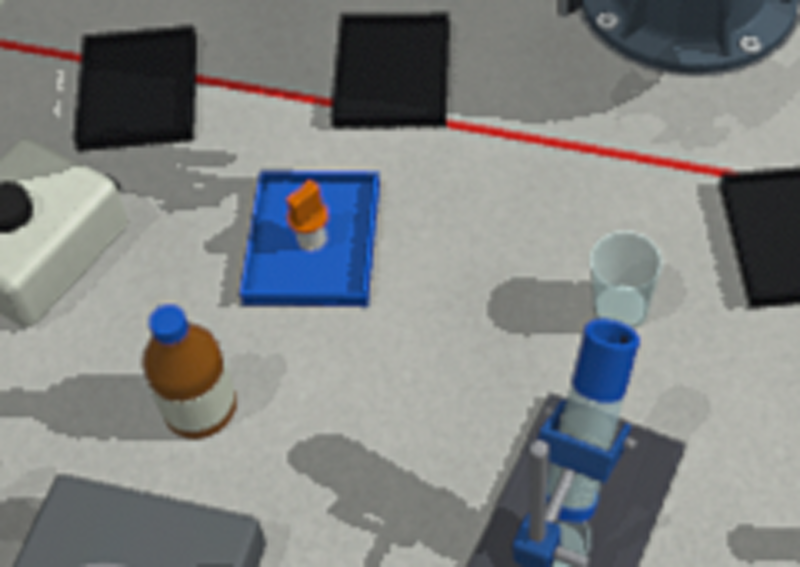

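The stopper stands upright at (308,225) in the blue tray, near its centre. The bystanders look undisturbed and the robot is clear, so I'm handing in.

```bash
python3 -c "
from h import *
st(); print(manip.sign_off())"
```

```text
t33.6 F(col) [-0.2 -0.7 -0.5] T(col) [-0.01 -0.04 -0.03] tcp(col)mm [-207.7 -166.8  168.5] g0.501 0
the job is handed in; nothing more can be done
None
```

The stopper was twisted loose, drawn out with only small pulls (under 5 N after each swing, column slips at 7.5 N), and left standing upright near the centre of the blue tray; I handed the job in at 33.6 s, but it returned no verdict.

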